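# Press the child catch and slide the biscuit box open

## Robot

A 7-joint arm with a two-finger parallel gripper is mounted at the origin on the work surface. World frame = base frame: x ahead of the robot, y to its left, z up, the work surface at z = 0. Lengths are in m, angles in degrees, forces in N, time in s.
With the tool pointing down it reaches from about 0.4 to 0.925 m from the base axis. Payload 4.1 kg.
Tool frame: the origin (TCP) lies between the finger pads; the fingertips stand 19 mm ahead of it and the grasp point (between the pads) is the TCP (finger_overhang is the z of the fingertips in the tool frame, in m); z points along the fingers, y is the direction in which the jaws open and shut (so a half turn about z gives the same grasp; the last joint's range is limited). The gripper opens to 85 mm and grips with 20 to 120 N. Pads are 22 mm wide; open, the fingers measure 114 mm over their backs; the gripper's body (76 mm by 85 mm) begins 54 mm behind the grasp point. The pads swing forward as they close: fully open they stand 13 mm farther back than shut.
Start: joints at [-72.479, 22.827, 2.584, 88.041, -1.071, 69.15, -2.905], TCP at [0.256, 0.598, 0.25] pointing down, gripper open.
Joint ranges: [-161.44, 161.44], [-28.35, 127.94], [-78.24, 83.42], [0, 140.83], [-78.03, 258.03], [13.02, 114.36], [-168.23, 168.23]. Speed limits (degrees/s): [147.25, 147.25, 180, 180, 180, 180, 180].

## Interface

Orientations are given as [roll, pitch, yaw] about the fixed x, y, z axes, in that order (R = Rz(yaw) Ry(pitch) Rx(roll)).
In Python, from rig import * gives the robot as it stands. The module is installed in compiled form; this text tells all that it offers.
- The arm moves only by the tool servo_tool, never from a script. Its argument "deltas" is a list of rows, each a list of 5 numbers: the shift along the tool's x, y, z scaled (see below), then the turn about the tool's z scaled (see below), then the opening, from 0 (shut) to 1 (fully open). In form: [[dx, dy, dz, yaw, fingers], ...]. A call has 1 to 8 rows; each row shifts and turns the commanded pose from where the row before left it, along the tool's axes as they then stand; what a row does not reach is not made up. The controller multiplies each number of a shift by 0.06 m and each number of a turn by 5 degrees. A row lasts 1/8 s, in which the tool goes at most 62.5 mm and 10.7 degrees, less where a joint would pass 70% of its speed; a pose out of reach is approached as far as the arm can. A call with a number of a shift or a turn outside -1 to 1 is refused whole. A call with a gripper value outside its range is refused whole. The fingers move at their own pace and stop on an object; the grip force is fixed at half the most. Time passes only in rows, so rows that do not move let the fingers close. It gives the time, the measured TCP pose, the force and the opening at its end, in the units of the state.
- state(): the state, without advancing time (a new reading comes with each control period).
- snapshot(name): name is "side" or "top"; returns the picture (400x640x3 uint8, blue, green, red); there is no depth.
- calibration(name): a dict with "K" (3x3 intrinsics, pixels), "pose" (4x4, takes a point from camera to world coordinates). Camera axes: x right, y down, z forward; pixel columns grow to the right and rows downward; lengths in m; the calibration is good to about 2 mm. A picture is of the moment at which its call begins. calibration takes no time and is no camera call.
- finish_job(): hands the job in, once; it reports no verdict.
The state is a dict: "time": time; "joint_positions": joint angles; "dq": joint speeds; "tau": joint torques, N m; "tcp_pos": TCP position; "eef_rot": TCP orientation; "ft_force": force on the tool from outside, world axes, zero at the start; "wrist_torque": the same for the moment, N m; "gripper_width": opening from 0.0 (shut) to 1.0 (fully open).
Only numpy, scipy, OpenCV 4.12 (cv2) and the standard library are available. Lean on these libraries where they do the work, as an engineer would, in place of code of your own. Each camera call takes 0.05 s, during which the arm holds its last target.

## Task

The cookie jar is empty, so open the biscuit box to refill it: with the fingertips push the steel spring catch down through the window of the wooden lid, and while it is held down push the lid along its rails until it is fully open. Do not force the lid past a raised catch, pick nothing up, leave the other things on the shelf where they are, and finish with the hand clear.

Things in the scene. Friction and masses are not known exactly. Their poses are not given: they have to be found in the camera images.
- biscuit_box: heavy fixed light-wood box, 144 (x) by 330 (y) by 60 mm tall; origin at the centre of its underside, z up. Its lid slides open towards its +y end. The +y half is a trough with a deck 36 mm above the shelf, the biscuits are in the -y half. Side walls 7 mm thick rise level with the lid's top; the trough's +y end is open above the deck
- lid_window (a point): centre of the lid's through finger window, at the lid's top face, 60 mm above the shelf; axes as the box's; moves with the lid. The window is 64 (x) by 62 mm (y), edges 32 and 31 mm from this point; past its +y edge is a 20 mm wide crossbar. A finger in the window slides the lid by pushing on the +y edge. Lid shut: at x 0, y +31 mm in the box's frame
- biscuit_lid (a joint): how far the lid is slid open towards the box's +y, in m: 0 shut, 0.080 fully open at the end stop. A mid-brown wooden board 126 (x) by 242 (y) by 8 mm thick, captive in rails, it only slides along y. It takes about 2 to 3 N and stays where it is left
- catch_top (a point): centre of the catch's flat top: a steel spring plunger, 44 (x) by 52.5 mm (y), standing in the lid's window, moving only up and down in the box. Raised, it is 58 mm above the shelf, 2 mm below the lid's top and 6 above its underside; its -y face is 1.5 mm from the window's -y edge and so blocks the lid. It spans y 1.5 to 54 mm in the box's frame
- catch (a joint): how far the catch is pressed down, in m: 0 raised, 0.014 at its bottom stop. The lid clears it from 0.0065 on; at 0.010 fingertips also clear the deck by 12 mm. The spring resists with 4.5 N raised, 9 N at the stop. Once the lid has slid some mm over the pressed catch, the lid keeps it down
- cookie_jar: empty glass cookie jar with a knobbed glass lid resting on it (modelled as one piece), 116 mm across, 163 mm tall; origin at the centre of its underside
- toothpick_holder: small round blue plastic toothpick holder with its flip cap closed, 43 mm across, 65 mm tall; origin at the centre of its underside. It stands close to the robot's side of the biscuit box
- serving_spoon: stainless steel serving spoon about 230 mm long lying flat just beyond the far side of the biscuit box; origin at its underside, near mid-length, its x axis along the spoon
- plate: white ceramic plate, 190 mm across, 22 mm high; origin at the centre of its underside
- milk_frother: electric milk frother jug with a black base, a toggle switch on the base and a side handle, 92 mm across, 128 mm tall; origin at the centre of its underside
- mug: white ceramic mug, 80 mm across, 88 mm tall, with a side handle; origin at the centre of its underside

How it is judged:
By the outcome, as a careful person would: the job done as asked, in the order asked, and still so for the second after the job is handed in, with the robot touching nothing.
It also fails if it takes over 38 s, if anything falls off the work surface, if the arm or the gripper's body presses on something with over 40 N, if the wrist force passes 120 N, or if a joint passes its speed limit or range.

## Working session

There is one attempt and no reset: what is moved stays moved. The work goes in short steps, Python scripts to look and compute and a tool call to move; the robot and the scene stay as the last step left them, time stands still between calls to the robot, and variables do not carry over. Pictures are saved under pics/ and viewed, and the job is handed in when it is done.

Besides the shell and the picture viewer there is one more tool, called after "Emit:" as name(argument=value, ...), one argument or row to a line, values as JSON. servo_tool: Moves the arm, as the interface text tells. Its arguments: {"type":"object","properties":{"deltas":{"type":"array","items":{"type":"array","items":{"type":"number"}}}},"required":["deltas"]}

```bash
mkdir -p pics
python3 - <<'E'
from rig import *
import cv2
for n in("top","side"):
    cv2.imwrite(f"pics/{n}0.png",snapshot(n)); c=calibration(n); print(n,c["K"].round(1).tolist(),c["pose"].round(3).tolist())
s=state();print(s)
E
```

```text
top [[419.5, 0.0, 330.3], [0.0, 419.5, 200.0], [0.0, 0.0, 1.0]] [[-0.005, -0.986, 0.168, 0.39], [-1.0, 0.008, 0.014, -0.008], [-0.015, -0.168, -0.986, 1.153], [0.0, 0.0, 0.0, 1.0]]
side [[364.1, 0.0, 319.2], [0.0, 364.1, 198.4], [0.0, 0.0, 1.0]] [[0.907, -0.292, 0.305, 0.256], [-0.422, -0.615, 0.667, -0.702], [-0.008, -0.733, -0.68, 0.768], [0.0, 0.0, 0.0, 1.0]]
{'time': 0.1, 'joint_positions': array([-72.47907807,  22.86909069,   2.58079235,  88.10528369,
        -1.07072622,  69.1512003 ,  -2.90610368]), 'dq': array([ 0.1144892 , -0.02987205,  0.03754411, -0.10299078,  0.01897635,
       -0.00917488, -0.12257297]), 'tau': array([ 3.81711259e-03, -4.76263118e+01,  1.37000486e+00, -2.54952067e+01,
        1.21542494e-02,  4.98168069e-03,  4.66032589e-06]), 'tcp_pos': array([0.25576506, 0.59699084, 0.24936456]), 'eef_rot': array([-1.79898867e+02,  7.88035852e-03,  1.56811922e+02]), 'ft_force': array([-0.75243626, -0.40859708, -0.57267769]), 'wrist_torque': array([0.0339881 , 0.03021584, 0.00068896]), 'gripper_width': 1.0041763855969326}
```

View pics/top0.png

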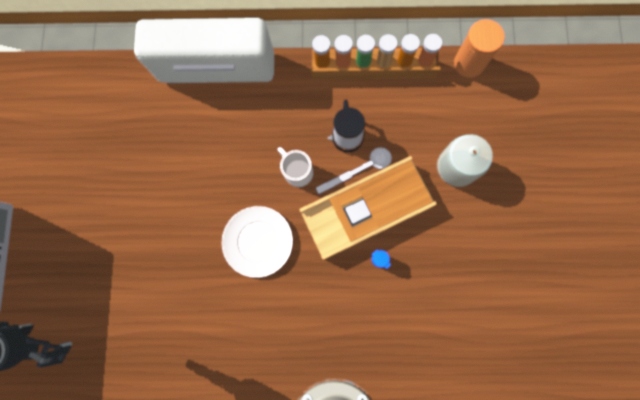

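View pics/side0.png

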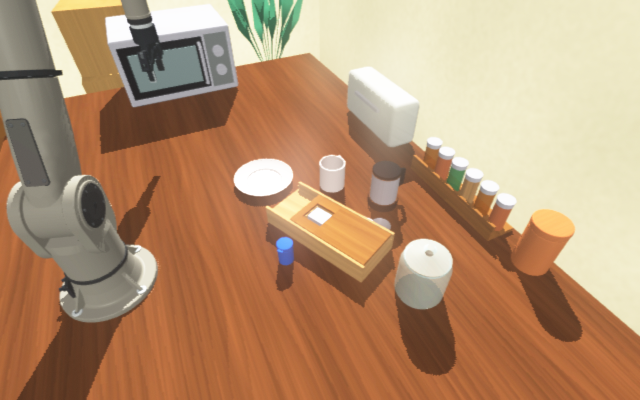

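The box lies centred near top-image (368,208). Its trough is at the lower left and the catch is at about (357,212). The toothpick holder is at (381,259). I'll zoom in for the corners.

Run:
```python
import cv2
a=cv2.imread("pics/top0.png")[145:275,285:450]; cv2.imwrite("pics/t1.png",cv2.resize(a,None,fx=4.5,fy=4.5,interpolation=cv2.INTER_CUBIC))
a=cv2.imread("pics/side0.png")[175:285,255:405]; cv2.imwrite("pics/s1.png",cv2.resize(a,None,fx=5,fy=5,interpolation=cv2.INTER_CUBIC))
```

```text
(no output)
```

View pics/t1.png

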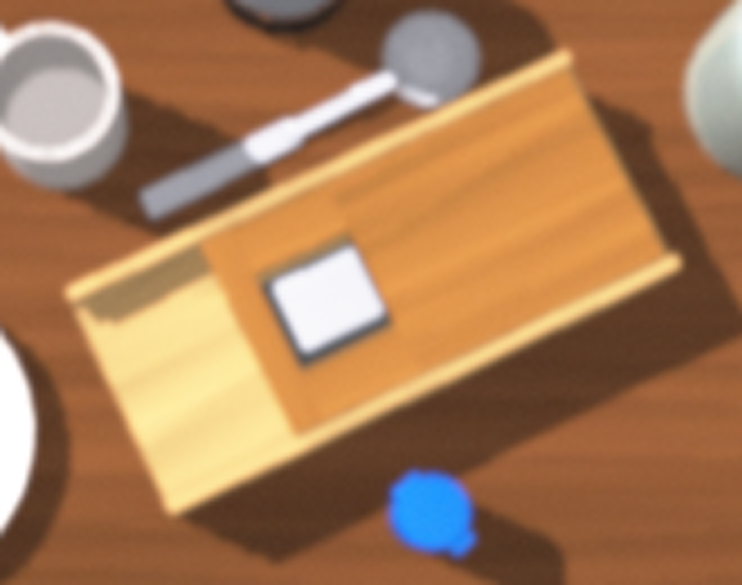

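View pics/s1.png

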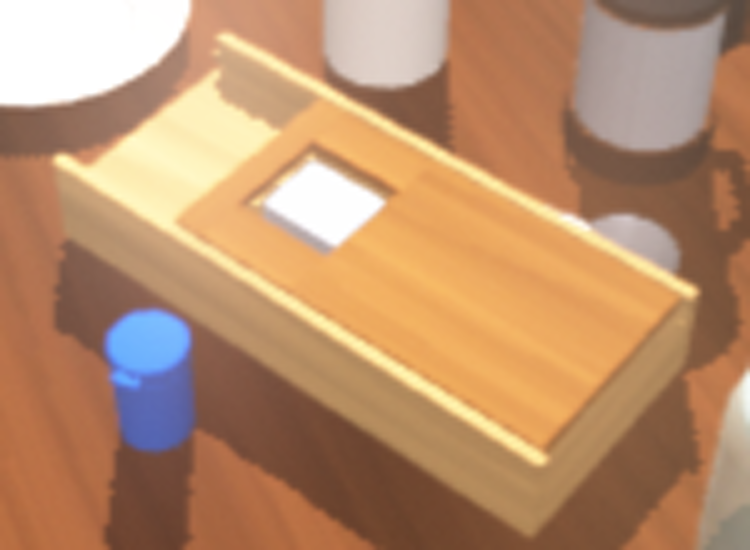

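```bash
cat > h.py <<'E'
import numpy as np,cv2
from rig import *
from scipy.optimize import least_squares
def proj(n,P):
    c=calibration(n);T=np.linalg.inv(c["pose"]);q=(T[:3,:3]@np.atleast_2d(P).T).T+T[:3,3];q=q@c["K"].T;return q[:,:2]/q[:,2:]
def back(n,uv,z):
    c=calibration(n);d=c["pose"][:3,:3]@np.linalg.inv(c["K"])@[*uv,1];o=c["pose"][:3,3];return o+d*(z-o[2])/d[2]
def w(p,L):
    t=np.radians(p[2]);L=np.atleast_2d(np.array(L,float));c,s=np.cos(t),np.sin(t);return np.c_[p[0]+c*L[:,0]-s*L[:,1],p[1]+s*L[:,0]+c*L[:,1],L[:,2]]
E
python3 - <<'E'
from h import *
C=[[.072,.165,.06],[-.072,.165,.06],[.072,-.165,.06],[-.072,-.165,.06]]
t=(np.array([[68,293],[172,514],[570,53],[682,262]])+.5)/4.5-.5+[285,145]
s=(np.array([[222,38],[60,158],[695,293],[545,463]])+.5)/5-.5+[255,175]
for k in t: print(back("top",k,.06).round(4))
for k in s: print(back("side",k,.06).round(4))
for v in ("t","s","b"):
    f=lambda p:np.concatenate(([(proj("top",w(p,C))-t).ravel()] if v!="s" else [])+([(proj("side",w(p,C))-s).ravel()] if v!="t" else []))
    r=least_squares(f,[.45,-.1,25]);print(v,r.x.round(4),abs(r.fun).max())
p=r.x
print("catch,window",w(p,[[0,.02775,.058],[0,.031,.06]]).round(4))
k=(np.array([[268,285],[303,357],[352,245],[388,318]])+.5)/4.5-.5+[285,145]
m=np.mean([back("top",q,.06) for q in k],0);print("window seen",m)
E
```

```text
[0.5515 0.0882 0.06  ]
[0.4229 0.0276 0.06  ]
[ 0.6937 -0.2104  0.06  ]
[ 0.567  -0.2708  0.06  ]
[0.548  0.0836 0.06  ]
[0.426  0.0267 0.06  ]
[ 0.6907 -0.2101  0.06  ]
[ 0.5666 -0.2703  0.06  ]
t [ 0.5588 -0.0913 25.5798] 0.7123708419537422
s [ 0.5583 -0.0917 25.6194] 1.2747849473502697
b [ 0.5586 -0.0914 25.591 ] 1.3556556610404584
catch,window [[ 0.5466 -0.0664  0.058 ]
 [ 0.5452 -0.0634  0.06  ]]
window seen [ 0.54555154 -0.06366639  0.06      ]
```

The box pose fits at (0.5586, -0.0914) with yaw 25.6°. The window I measured separately is within 0.5 mm of where that pose puts it. Plan: shut the fingers, turn the tool to yaw 115.6° so tool x lies along box +y, then move above box point (0, 40 mm).

Emit:
servo_tool(
  deltas=[
    [0,0,0,1,0],
    [0,0,0,1,0],
    [0,0,0,1,0],
    [0,0,0,1,0],
    [0,0,0,1,0],
    [0,0,0,1,0],
    [0,0,0,1,0],
    [0,0,0,1,0],
  ],
)

```text
time: 1.1
tcp_pos: [0.2558, 0.5972, 0.2497]
eef_rot: [-180.0, 0.0, 116.7]
ft_force: [0.2, -0.1, -0.5]
gripper_width: 0.001
```

```bash
cat > go.py <<'E'
from h import *
import sys
from scipy.spatial.transform import Rotation as R
p=[.5586,-.0914,25.59]
s=state();T=R.from_euler("xyz",s["eef_rot"],degrees=True).as_matrix()
def need(b,z):
    t=w(p,[[b[0],b[1],z]])[0]; return t,(T.T@(t-s["tcp_pos"])/.06).round(2)
q=s["tcp_pos"];t=np.radians(p[2]);d=q[:2]-p[:2]
print("t",s["time"],"tcp",q.round(4),"rot",s["eef_rot"].round(2),"box xy",(d@[np.cos(t),np.sin(t)]).round(4),(d@[-np.sin(t),np.cos(t)]).round(4),"F",s["ft_force"].round(1),"g",s["gripper_width"].round(2),"q",s["joint_positions"].round(0))
b=[float(x) for x in sys.argv[1:4]]
print(*need(b[:2],b[2]))
E
python3 go.py 0 .04 .18
```

```text
Traceback (most recent call last):
  File "go.py", line 9, in <module>
    print("t",s["time"],"tcp",q.round(4),"rot",s["eef_rot"].round(2),"box xy",(d@[np.cos(t),np.sin(t)]).round(4),(d@[-np.sin(t),np.cos(t)]).round(4),"F",s["ft_force"].round(1),"g",s["gripper_width"].round(2),"q",s["joint_positions"].round(0))
                                                                                                                                                                                    ^^^^^^^^^^^^^^^^^^^^^^^^
AttributeError: 'float' object has no attribute 'round'
```

```bash
sed -i 's/s\["gripper_width"\].round(2)/round(s["gripper_width"],2)/' go.py
python3 go.py 0 .04 .18
```

```text
t 1.1 tcp [0.2558 0.5972 0.2497] rot [-1.7995e+02  4.0000e-02  1.1665e+02] box xy 0.0243 0.7518 F [ 0.2 -0.1 -0.5] g 0.0 q [-78.  23.  10.  88.  -4.  69. -41.]
[ 0.54132287 -0.05532368  0.18      ] [-11.85  -0.62   1.17]
```

Emit:
servo_tool(
  deltas=[
    [-0.5,0,0,0.2,0],
    [-0.9,-0.05,0,0,0],
    [-0.9,-0.05,0,0,0],
    [-0.9,-0.05,0,0,0],
    [-0.9,-0.05,0,0,0],
    [-0.9,-0.05,0,0,0],
    [-0.9,-0.05,0,0,0],
    [-0.9,-0.05,0,0,0],
  ],
)

```text
time: 2.1
tcp_pos: [0.4154, 0.2195, 0.2501]
eef_rot: [-180.0, -0.0, 115.8]
ft_force: [1.0, 0.4, -0.2]
gripper_width: -0.004
```

```bash
python3 go.py 0 .04 .14
```

```text
t 2.1 tcp [0.4154 0.2195 0.2501] rot [-1.8000e+02 -1.0000e-02  1.1582e+02] box xy 0.0051 0.3422 F [ 1.   0.4 -0.2] g -0.0 q [-55.   4.  23. 112.  -2.  64.  -5.]
[ 0.54132287 -0.05532368  0.14      ] [-5.04 -0.11  1.83]
```

Emit:
servo_tool(
  deltas=[
    [-0.9,0,0,0.05,0],
    [-0.9,0,0,0,0],
    [-0.9,0,0,0,0],
    [-0.9,-0.05,0,0,0],
    [-0.9,-0.05,0.4,0,0],
    [-0.5,0,0.7,0,0],
    [0,0,0.7,0,0],
    [0,0,0,0,0],
  ],
)

```text
time: 3.1
tcp_pos: [0.5365, -0.0519, 0.1393]
eef_rot: [-179.6, -0.2, 115.5]
ft_force: [0.2, -0.2, -0.0]
gripper_width: 0.005
```

```bash
python3 go.py 0 .04 .09
python3 - <<'E'
from h import *
for n in("top","side"):
    a=snapshot(n); u,v=proj(n,[.545,-.063,.06])[0].astype(int); a=a[v-65:v+65,u-80:u+80]; cv2.imwrite(f"pics/{n}2.png",cv2.resize(a,None,fx=4.5,fy=4.5,interpolation=cv2.INTER_CUBIC))
E
```

```text
t 3.1 tcp [ 0.5365 -0.0519  0.1393] rot [-1.7957e+02 -1.7000e-01  1.1551e+02] box xy -0.0029 0.0452 F [ 0.2 -0.2 -0. ] g 0.0 q [-27.  22.  35. 111. -15.  53.  40.]
[ 0.54132287 -0.05532368  0.09      ] [-0.09  0.05  0.82]
```

View pics/top2.png

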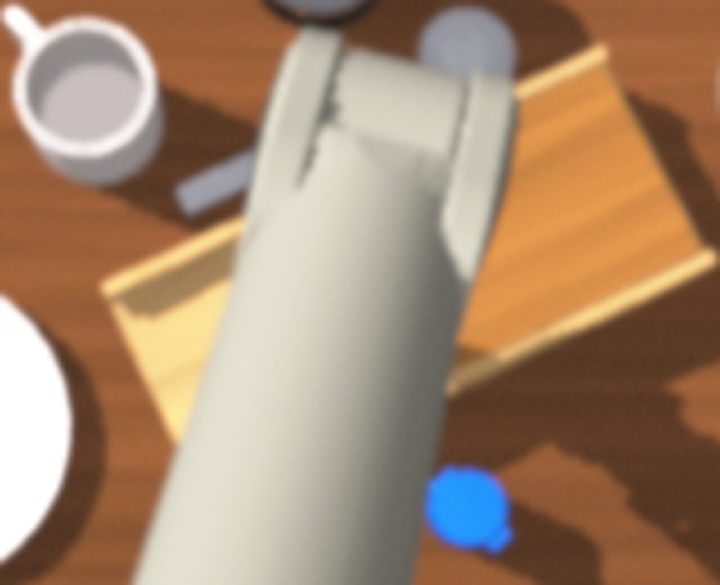

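View pics/side2.png

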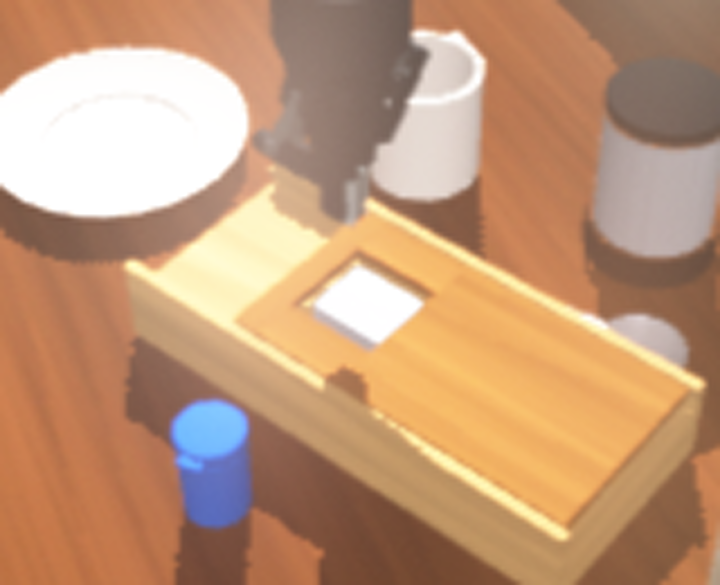

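Side view: the shut fingertips show at crop (345,215), above and in front of the window's far corner. The toothpick holder is clear of the arm. The arm hides the window in the top view. I'll check that tip pixel against the reported TCP.

```bash
python3 - <<'E'
from h import *
u,v=proj("side",[.545,-.063,.06])[0].astype(int)
q=state()["tcp_pos"];print(q)
for z in(.019,.025,.006):print(z,(proj("side",[q-[0,0,z]])[0]-[u-80,v-65]+.5)*4.5)
E
python3 go.py 0 .04 .09
```

```text
[ 0.5397884  -0.05152008  0.142974  ]
0.019 [347.7694244  211.63134694]
0.025 [347.93065833 219.19029534]
0.006 [347.41532827 195.03065806]
t 3.2 tcp [ 0.5398 -0.0515  0.143 ] rot [1.7997e+02 1.0000e-02 1.1559e+02] box xy 0.0003 0.0441 F [ 0.3 -0.1  0.2] g 0.0 q [-27.  21.  35. 110. -15.  53.  40.]
[ 0.54132287 -0.05532368  0.09      ] [-0.07 -0.    0.88]
```

Emit:
servo_tool(
  deltas=[
    [-0.09,0.05,0,0,0],
    [0,0,0.4,0,0],
    [0,0,0.2,0,0],
    [0,0,0,0,0],
  ],
)

```text
time: 3.7
tcp_pos: [0.5444, -0.0552, 0.1063]
eef_rot: [-180.0, -0.0, 115.6]
ft_force: [-0.9, 0.5, 0.3]
gripper_width: -0.003
```

```bash
python3 go.py 0 .04 .08
python3 - <<'E'
from h import *
n="side"
a=snapshot(n); u,v=proj(n,[.545,-.063,.06])[0].astype(int); a=a[v-50:v+50,u-65:u+65]; cv2.imwrite(f"pics/{n}3.png",cv2.resize(a,None,fx=6,fy=6,interpolation=cv2.INTER_CUBIC))
q=state()["tcp_pos"]
for z in(.019,.025,.006):print(z,(proj("side",[q-[0,0,z]])[0]-[u-65,v-50]+.5)*6)
E
```

```text
t 3.7 tcp [ 0.5444 -0.0552  0.1063] rot [-1.7998e+02 -2.0000e-02  1.1558e+02] box xy 0.0028 0.0388 F [-0.9  0.5  0.3] g -0.0 q [-25.  25.  33. 111. -18.  49.  43.]
[ 0.54132287 -0.05532368  0.08      ] [ 0.02 -0.05  0.44]
0.019 [388.72026919 253.55395892]
0.025 [388.86788631 263.13705926]
0.006 [388.39618349 232.51476126]
```

View pics/side3.png

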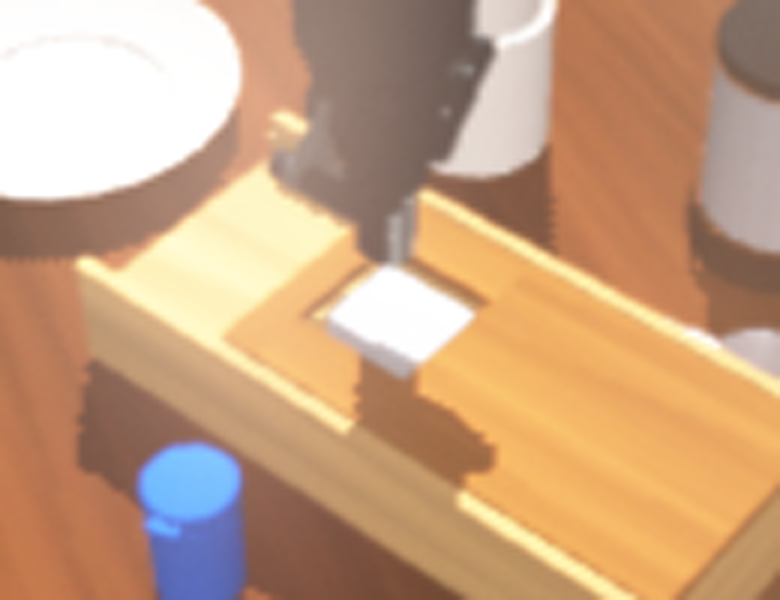

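The fingertips are at about (388,260), which agrees with the prediction at a 19 mm overhang. They are over the window, with the catch's far corner in line below. Next I descend to just above the catch.

Emit:
servo_tool(
  deltas=[
    [0,-0.05,0.2,0,0],
    [0,0,0.2,0,0],
    [0,0,0,0,0],
    [0,0,0,0,0],
  ],
)

```text
time: 4.25
tcp_pos: [0.5419, -0.0568, 0.0822]
eef_rot: [180.0, 0.0, 115.6]
ft_force: [-0.2, -0.1, 1.0]
gripper_width: 0.001
```

```bash
python3 go.py 0 .04 .067
```

```text
t 4.25 tcp [ 0.5419 -0.0568  0.0822] rot [180.     0.   115.56] box xy -0.0001 0.0385 F [-0.2 -0.1  1. ] g 0.0 q [-24.  27.  32. 112. -19.  46.  44.]
[ 0.54132287 -0.05532368  0.067     ] [0.03 0.   0.25]
```

Emit:
servo_tool(
  deltas=[
    [0,0,0.1,0,0],
    [0,0,0.08,0,0],
    [0,0,0,0,0],
  ],
)

```text
time: 4.62
tcp_pos: [0.5426, -0.0568, 0.0719]
eef_rot: [179.9, 0.0, 115.6]
ft_force: [0.2, -0.4, 5.8]
gripper_width: 0.002
```

```bash
python3 go.py 0 .04 .066
```

```text
t 4.625 tcp [ 0.5426 -0.0568  0.0719] rot [1.7992e+02 3.0000e-02 1.1556e+02] box xy 0.0005 0.0382 F [ 0.2 -0.4  5.8] g 0.0 q [-23.  27.  31. 113. -20.  45.  45.]
[ 0.54132287 -0.05532368  0.066     ] [ 0.03 -0.01  0.1 ]
```

The force is 5.8 N, which corresponds to 4–5 mm of catch travel. That agrees with the height. I'll press to about 11 mm.

Emit:
servo_tool(
  deltas=[
    [0,0,0.06,0,0],
    [0,0,0.04,0,0],
    [0,0,0,0,0],
    [0,0,0,0,0],
  ],
)

```text
time: 5.12
tcp_pos: [0.5426, -0.0568, 0.0663]
eef_rot: [179.9, 0.0, 115.6]
ft_force: [-0.4, 1.3, 7.6]
gripper_width: 0.0
```

```bash
python3 go.py 0 .051 .066
```

```text
t 5.125 tcp [ 0.5426 -0.0568  0.0663] rot [1.7991e+02 2.0000e-02 1.1556e+02] box xy 0.0005 0.0381 F [-0.4  1.3  7.6] g 0.0 q [-23.  28.  31. 113. -20.  44.  45.]
[ 0.53657165 -0.0454027   0.066     ] [ 0.21 -0.01  0.01]
```

It is pressed about 10 mm (7.6 N, TCP z 0.0663), well past the 6.5 mm release. I'll slide towards box +y while holding that height, slowly at first.

Emit:
servo_tool(
  deltas=[
    [0.06,0,0,0,0],
    [0.08,0,0,0,0],
    [0.08,0,0,0,0],
    [0.08,0,0,0,0],
    [0.08,0,0,0,0],
  ],
)

```text
time: 5.75
tcp_pos: [0.5351, -0.0397, 0.0673]
eef_rot: [179.7, 0.4, 115.5]
ft_force: [2.7, -6.9, 5.6]
gripper_width: 0.003
```

```bash
python3 go.py 0 .131 .066
```

```text
t 5.75 tcp [ 0.5351 -0.0397  0.0673] rot [179.71   0.44 115.46] box xy 0.0011 0.0568 F [ 2.7 -6.9  5.6] g 0.0 q [-26.  27.  31. 114. -20.  43.  43.]
[0.50201739 0.02674994 0.066     ] [ 1.24 -0.02  0.01]
```

Emit:
servo_tool(
  deltas=[
    [0.08,0,0.01,0,0],
    [0.08,0,0,0,0],
    [0.08,0,0,0,0],
  ],
)

```text
time: 6.12
tcp_pos: [0.5283, -0.0255, 0.0662]
eef_rot: [179.8, 0.3, 115.5]
ft_force: [3.9, -5.0, 4.0]
gripper_width: 0.001
```

```bash
python3 go.py 0 .131 .066
python3 - <<'E'
from h import *
n="side"
a=snapshot(n); u,v=proj(n,[.545,-.063,.06])[0].astype(int); a=a[v-50:v+50,u-65:u+65]; cv2.imwrite(f"pics/{n}4.png",cv2.resize(a,None,fx=6,fy=6,interpolation=cv2.INTER_CUBIC))
E
```

```text
t 6.125 tcp [ 0.5283 -0.0255  0.0662] rot [179.75   0.31 115.47] box xy 0.0011 0.0725 F [ 3.9 -5.   4. ] g 0.0 q [-27.  26.  31. 115. -20.  43.  41.]
[0.50201739 0.02674994 0.066     ] [ 0.97 -0.02 -0.  ]
```

View pics/side4.png

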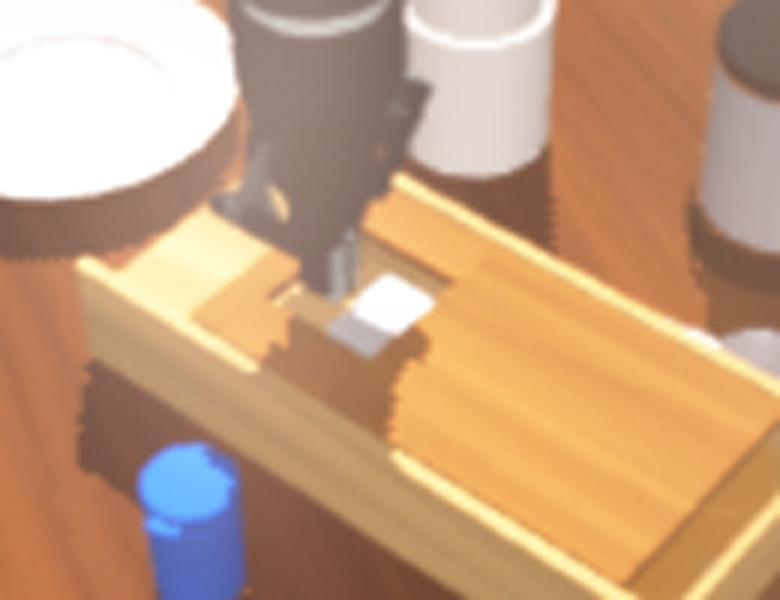

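The lid has moved about 20 mm and now overlaps the catch, seen at (385,305). A gap is showing at the box's -y end, lower right. I'll keep going to the stop.

Emit:
servo_tool(
  deltas=[
    [0.12,0,0,0,0],
    [0.14,0,0,0,0],
    [0.14,0,0,0,0],
    [0.14,0,0,0,0],
    [0.14,0,0,0,0],
    [0.1,0,0,0,0],
    [0,0,0,0,0],
  ],
)

```text
time: 7.05
tcp_pos: [0.507, 0.0185, 0.0655]
eef_rot: [179.8, 0.1, 115.6]
ft_force: [4.3, -2.4, 2.4]
gripper_width: 0.003
```

```bash
python3 go.py 0 .131 .066
```

```text
t 7.05 tcp [0.507  0.0185 0.0655] rot [1.7985e+02 1.2000e-01 1.1555e+02] box xy 0.0009 0.1214 F [ 4.3 -2.4  2.4] g 0.0 q [-33.  25.  32. 118. -19.  42.  36.]
[0.50201739 0.02674994 0.066     ] [ 0.16 -0.02 -0.01]
```

Emit:
servo_tool(
  deltas=[
    [0.08,0,0,0,0],
    [0.06,0,0,0,0],
    [0.04,0,0,0,0],
    [0,0,0,0,0],
  ],
)

```text
time: 7.55
tcp_pos: [0.5023, 0.0282, 0.0654]
eef_rot: [179.9, 0.1, 115.5]
ft_force: [3.7, -3.0, 2.8]
gripper_width: -0.001
```

```bash
python3 go.py 0 .131 .066
```

```text
t 7.55 tcp [0.5023 0.0282 0.0654] rot [1.7986e+02 1.1000e-01 1.1553e+02] box xy 0.0008 0.1322 F [ 3.7 -3.   2.8] g -0.0 q [-34.  24.  32. 119. -19.  42.  35.]
[0.50201739 0.02674994 0.066     ] [-0.02 -0.01 -0.01]
```

Emit:
servo_tool(
  deltas=[
    [0.04,0,0,0,0],
    [0.04,0,0,0,0],
    [0,0,0,0,0],
  ],
)

```text
time: 7.92
tcp_pos: [0.502, 0.0285, 0.0655]
eef_rot: [179.7, 0.5, 115.4]
ft_force: [9.0, -11.3, -2.1]
gripper_width: 0.001
```

```bash
python3 go.py 0 .131 .066
```

```text
t 7.925 tcp [0.502  0.0285 0.0655] rot [179.74   0.5  115.4 ] box xy 0.0008 0.1326 F [  9.  -11.3  -2.1] g 0.0 q [-35.  24.  32. 119. -19.  41.  34.]
[0.50201739 0.02674994 0.066     ] [-0.03 -0.01 -0.01]
```

The force rose to about 14 N with no further travel, so the lid is at its end stop. I'll back off inside the window and then lift.

Emit:
servo_tool(
  deltas=[
    [-0.15,0,0,0,0],
    [-0.2,0,0,0,0],
    [0,0,0,0,0],
    [0,0,-0.3,0,0],
    [0,0,-0.6,0,0],
    [0,0,-0.8,0,0],
    [0,0,-0.8,0,0],
    [0,0,-0.5,0,0],
  ],
)

```text
time: 8.93
tcp_pos: [0.5084, 0.0145, 0.2485]
eef_rot: [179.8, -0.0, 115.6]
ft_force: [0.2, 0.6, 0.2]
gripper_width: 0.0
```

Emit:
servo_tool(
  deltas=[
    [0.9,0,0,0,0],
    [0.9,0,0,0,0],
    [0.9,0,0,0,0],
    [0.9,0,0,0,0],
    [0.5,0,0,0,0],
    [0,0,0,0,0],
  ],
)

```text
time: 9.68
tcp_pos: [0.4001, 0.2387, 0.2458]
eef_rot: [180.0, -0.1, 115.9]
ft_force: [0.2, 0.1, -0.3]
gripper_width: 0.001
```

```bash
python3 go.py 0 .131 .066
python3 - <<'E'
from h import *
n="top"
f=snapshot(n); a=f[145:275,285:450]; cv2.imwrite("pics/top5.png",cv2.resize(a,None,fx=4.5,fy=4.5,interpolation=cv2.INTER_CUBIC))
g=snapshot("side");cv2.imwrite("pics/side5.png",g)
cv2.imwrite("pics/top5f.png",f)
E
```

```text
t 9.675 tcp [0.4001 0.2387 0.2458] rot [ 1.7996e+02 -6.0000e-02  1.1591e+02] box xy -0.0004 0.3662 F [ 0.2  0.1 -0.3] g 0.0 q [-61.   4.  26. 113.  -2.  63.  -8.]
[0.50201739 0.02674994 0.066     ] [-3.92 -0.02  2.99]
```

View pics/top5.png

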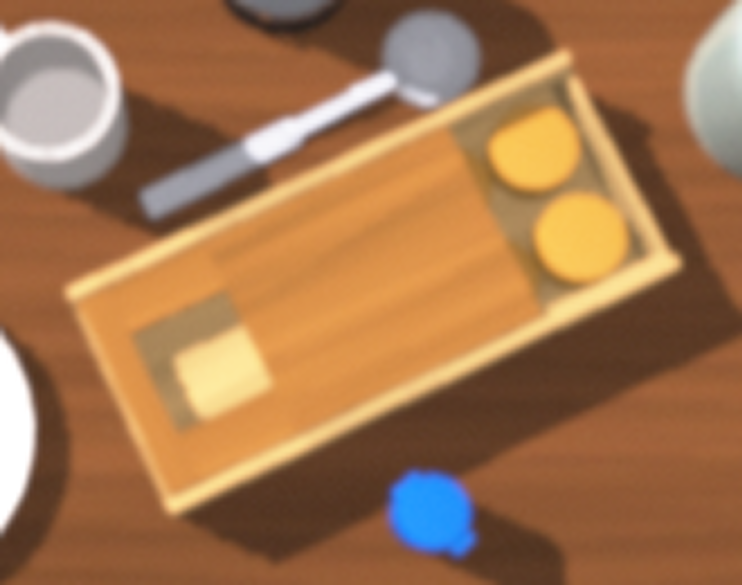

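View pics/side5.png

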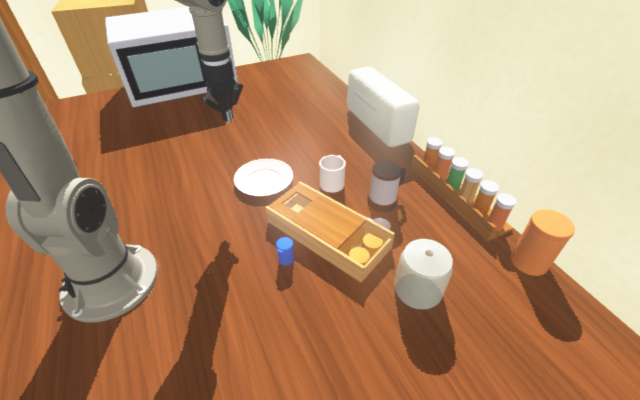

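The top view shows the lid's front edge flush with the trough end, from (75,295) to (172,505). The biscuits are exposed at the right, and the toothpick holder, spoon and mug sit at their earlier pixels. I'll measure the opening and compare the surroundings before handing in.

Run:
```python
from h import *
k=(np.array([[133,330],[232,290],[276,382],[182,432]])+.5)/4.5-.5+[285,145]
m=np.mean([back("top",q,.06) for q in k],0)[:2]-[.5586,-.0914];t=np.radians(25.59)
print("opening",m@[-np.sin(t),np.cos(t)]-.031)
for n in("top","side"):
    a=cv2.imread(f"pics/{n}0.png");b=cv2.imread("pics/top5f.png" if n=="top" else "pics/side5.png")
    d=(cv2.absdiff(a,b).max(2)>50).astype(np.uint8)
    r=cv2.connectedComponentsWithStats(d);print(n,[x.tolist() for x in r[2][1:] if x[4]>8])
print(state()["ft_force"].round(1)); finish_job()
```

```text
opening 0.07833742172010096
top [[386, 162, 34, 49, 362], [412, 164, 21, 40, 84], [396, 173, 16, 12, 129], [405, 191, 15, 12, 83], [425, 195, 3, 7, 17], [343, 199, 29, 28, 513], [305, 201, 25, 14, 136], [412, 202, 8, 4, 17], [306, 207, 44, 48, 929], [112, 225, 126, 175, 13572], [331, 304, 184, 96, 5276], [0, 323, 42, 45, 871], [0, 339, 5, 23, 61], [62, 343, 9, 3, 21], [46, 347, 23, 11, 111], [39, 359, 4, 3, 10], [50, 360, 9, 4, 16], [242, 380, 47, 20, 545]]
side [[0, 0, 81, 174, 4315], [121, 0, 14, 6, 69], [125, 0, 35, 46, 897], [174, 0, 53, 36, 1119], [0, 33, 13, 31, 110], [197, 37, 5, 7, 18], [198, 42, 3, 8, 15], [200, 45, 43, 69, 1189], [138, 51, 26, 30, 431], [210, 61, 15, 5, 38], [226, 109, 7, 14, 65], [0, 114, 41, 88, 1018], [65, 175, 33, 14, 180], [118, 176, 42, 70, 1047], [68, 186, 9, 25, 61], [269, 189, 42, 30, 486], [74, 191, 22, 41, 278], [109, 200, 3, 7, 10], [307, 204, 27, 22, 299], [338, 221, 48, 33, 312], [106, 222, 5, 4, 12], [364, 234, 18, 11, 143], [349, 238, 42, 29, 271], [154, 241, 84, 159, 5160], [45, 255, 6, 3, 14], [20, 371, 15, 25, 50]]
[ 0.3 -0.4 -1. ]
the job is handed in; nothing more can be done
```

The biscuit box is open and the job is handed in, at about 10 s of the 38 s allowed. With the fingers shut I pressed the catch down about 10 mm at 7.6 N. Still holding it at that height, I pushed the window's +y edge until the lid reached its end stop, then backed off, lifted and moved the hand well clear.

**Lid:** At the stop the force rose to about 14 N with no further travel. The final top view shows the lid flush with the trough end and the biscuits exposed. I measured the opening in the image at 78 mm, against 80 mm nominal; that is roughly the calibration accuracy, so the picture alone can't rule out a millimetre or two short.

**Surroundings:** Comparing the before and after pictures, the only changes are in the box, the arm and the shadows. The final force reading was about 1 N, no more than the sensor's noise in free air. No check failed.

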